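Centre the footed cup on the portion scale and tare it

TASK

The small footed cup stands off-centre on the round pan of the kitchen scale: with a fingertip or the outside of a finger, nudge it with light, gentle taps until it stands upright at the middle of the pan, without gripping or lifting it, tipping it or knocking it off. Then let go of the cup and press the scale's large tare key fully down and release it. Do not press the small key, and leave everything else alone.

Things in the scene. Friction and masses are not known exactly. Their poses are not given: they have to be found in the camera images.
- cup: loose white porcelain footed cup on the scale's pan, 66 mm tall, 85 to 170 g. Foot 40 mm in diameter, its widest part, with an upright edge 10 mm high; stem 14 mm (17 to 27 mm up); open bowl, rim 34 mm. Origin: centre of the foot's underside, z up its axis. Pushed at the foot it slides (about 1 N), pushed at the bowl it tips. Keep touches below 12 N: a few cm/s at most.
- pan: the scale's small round flat steel weighing pan, fixed, 84 mm in diameter, no rim. Origin: on its vertical axis, 22 mm below the pan's upper face, 40 mm above the table; z up. Its yaw means nothing. The plate is 5 mm thick on a 30 mm column, so its underside is 17 mm above the scale body.
- scale: black kitchen scale, fixed to the table, 200 (x) by 160 (y) by 40 mm high. Origin: centre of its underside on the table; its front, with the keys, faces -x of its own frame, y to the left seen from the front edge looking to the pan. The pan's axis is at x = +30 mm, y = 0. A flush dark display lies between the keys and the pan.
- tare_top (a point): centre of the top face of the large tare key: round, 26 mm in diameter, pressed straight down, at the front left of the scale (own frame x = -78, y = +40 mm).
- tare (a joint): travel of the large tare key: 0 up, 0.005 m fully down. A spring key; fully down takes about 3 N and it springs back.
- power_top (a point): centre of the top face of the small on/off key, round, 14 mm in diameter, at the front right of the scale (own frame x = -78, y = -45 mm). Not to be pressed.
- power (a joint): travel of the small on/off key: 0 up, 0.004 m fully down (about 3 N).
- spare_cup: bystander: a second footed cup, the same as the first, standing on the table to one side of the scale. Origin: centre of its underside.
- mill: bystander: dark wooden pepper mill, 48 mm in diameter, 116 mm tall, standing on the table on the other side of the scale. Origin: centre of its underside.
- ramekin: bystander: white bowl, 70 mm in diameter, 45 mm high, on the table beyond the scale. Origin: centre of its underside.
Not all that is in view belongs to the job. Leave any purple or turquoise look-alike of the cup alone.

How it is judged (in metres and radians):
On the way, in this order (a step that is already met when the one before it is completed fails the run):
1. the cup stands upright, still and untouched within 7 mm of the middle of the pan (horizontal distance between cup and pan below 0.007 m and z of cup in the frame of pan between 0.019 and 0.025 m and angle between cup's own z axis and vertical below 0.06 rad and linear speed of cup below 0.01 m/s and contact force between cup and the fingers below 0.05 N), for 0.3 s.
2. the large tare key is pressed fully down (at least 4 of its 5 mm) (value of joint tare above 0.004 m), for 0.05 s.
At the end, for the whole second after the job is handed in: The cup stands on the pan, upright (within 3.5 degrees), at rest, its axis within 7 mm of the pan's axis, and the tare key, pressed after the centring, is up again (horizontal distance between cup and pan below 0.007 m and z of cup in the frame of pan between 0.019 and 0.025 m and angle between cup's own z axis and vertical below 0.06 rad and linear speed of cup below 0.01 m/s and value of joint tare below 0.0015 m); the robot touches nothing.
It fails at once if the cup is hit or squeezed with more than 12 N (contact force between cup and the fingers above 12 N or contact force between cup and the arm above 12 N).
It fails at once if the cup is lifted more than 8 mm off the pan, falls off it, or is tipped by more than 17 degrees (z of cup in the frame of pan above 0.03 m or z of cup in the frame of pan below 0.01 m or angle between cup's own z axis and vertical above 0.3 rad).
It fails at once if the tare key is pressed while the cup is more than 10 mm off-centre (value of joint tare above 0.0025 m and horizontal distance between cup and pan above 0.01 m).
It fails at once if the small key is pressed (value of joint power above 0.002 m).
It fails at once if a bystander is moved by more than 30 mm (distance of any of spare_cup, mill, ramekin from where it was at the start of the episode above 0.03 m).
It also fails if it takes over 48 s, if anything falls off the work surface, if the arm or the gripper's body presses on something with over 40 N, if the wrist force passes 120 N, or if a joint passes its speed limit or range.

ROBOT

A 6-joint arm with a two-finger parallel gripper is mounted at the origin on the work surface. World frame = base frame: x ahead of the robot, y to its left, z up, the work surface at z = 0. Lengths are in mm, angles in rad, forces in N, time in s.
With the tool pointing down it reaches from about 275 to 825 mm from the base axis. Payload 4.9 kg.
Tool frame: the origin (TCP) lies at the very end of the fingers, on their centre line; the grasp point (between the pads) lies 19 mm behind it (grasp_offset is the distance from the TCP to the grasp point, in mm); z points along the fingers, y is the direction in which the jaws open and shut (so a half turn about z gives the same grasp; the last joint's range is limited). The gripper opens to 85 mm and grips with 20 to 120 N. Pads are 22 mm wide; open, the fingers measure 114 mm over their backs; the gripper's body (76 mm by 85 mm) begins 54 mm behind the grasp point. The pads swing forward as they close: fully open they stand 13 mm farther back than shut.
Start: joints at [-1.362, 0.326, -0.193, 1.052, 0, 1.437], TCP at [184.881, -518.013, 231.281] pointing down, gripper open.
Joint ranges: [-2.65, 2.65], [-0.97, 1.79], [-1.3, 1.35], [-1.93, 2.1], [-1.47, 1.37], [-3.14, 3.14]. Speed limits (rad/s): [2.57, 2.57, 3.14, 3.14, 3.14, 3.14].

INTERFACE

Orientations are given as [roll, pitch, yaw] about the fixed x, y, z axes, in that order (R = Rz(yaw) Ry(pitch) Rx(roll)).
In Python, from cell import get_state, read_camera, camera_params, hand_in, grasp_offset gives the robot as it stands.
- The arm moves only by the tool step_arm, never from a script. Its argument "targets" is a list of rows, each a list of 7 numbers: the turn, a rotation vector about the tool's x, y, z in rad, then the shift along the tool's x, y, z in cm, then the closure in counts, from 0 (fully open) to 255 (shut). A call has 1 to 5 rows; each row is the pose to reach, as a shift and turn from the pose measured when the call began, along the tool's axes at that moment; what a row does not reach only later rows make up. A row lasts 1/8 s, in which the tool goes at most 62.5 mm and 10.7 degrees, less where a joint would pass 70% of its speed; a pose out of reach is approached as far as the arm can. A call with a gripper value outside its range is refused whole. The fingers move at their own pace and stop on an object; "grip_force" is the grip in N (left out, the last holds). Time passes only in rows, so rows that repeat a pose let the fingers close. It gives the time, the measured TCP pose, the force and the opening at its end, in the units of the state.
- get_state(): the state, without advancing time (a new reading comes with each control period).
- read_camera(name): name is "side" or "top" or "wrist"; returns the picture (384x512x3 uint8, red, green, blue); there is no depth.
- camera_params(name): a dict with "vfov" (degrees; the focal length in pixels is half the picture's height over the tangent of half this angle, whatever the lens; pixels are square), "cx", "cy" (the principal point, pixels), "cam_to_world" (4x4, takes a point from camera to world coordinates); the wrist camera has in their place "hand_eye" (4x4, takes a point from camera to tool coordinates, whose origin is the TCP and whose axes are the flange's). Camera axes: x right, y down, z forward; pixel columns grow to the right and rows downward; lengths in mm; the calibration is good to about 2 mm. A picture is of the moment at which its call begins: read the wrist's pose just before it. camera_params takes no time and is no camera call.
- hand_in(): hands the job in, once; it reports no verdict.
The state is a dict: "clock": time; "joint_positions": joint angles; "joint_velocities": joint speeds; "tau": joint torques, N m; "position": TCP position; "tool_rot": TCP orientation; "ft_force": force on the tool from outside, world axes, zero at the start; "ft_torque": the same for the moment, N m; "opening": finger opening in mm.
Only numpy, scipy, OpenCV 4.12 (cv2) and the standard library are available. Lean on these libraries where they do the work, as an engineer would, in place of code of your own. Each camera call takes 0.05 s, during which the arm holds its last target. There are 200 camera calls.

## Working session

There is one attempt and no reset: what is moved stays moved. The work goes in short steps, Python scripts to look and compute and a tool call to move; the robot and the scene stay as the last step left them, time stands still between calls to the robot, and variables do not carry over. Pictures are saved under pics/ and viewed, about 8 in all and at most 12, crops included, and the job is handed in when it is done.

Besides the shell and the picture viewer there is one more tool, called after "Emit:" as name([rows], argument=value, ...), one row to a line, values as JSON. step_arm: Moves the arm, as the interface text tells. Its arguments: {"type":"object","properties":{"targets":{"type":"array","items":{"type":"array","items":{"type":"number"}}},"grip_force":{"type":"number"}},"required":["targets"]}

```bash
mkdir -p pics; ls
python3 - <<'E'
from cell import *
import cv2,numpy as np
print(get_state()); print(grasp_offset)
for n in("top","side"):
    im=read_camera(n); cv2.imwrite(f"pics/{n}0.png",im[:,:,::-1]); p=camera_params(n); print(n,p)
print(camera_params("wrist"))
E
```

```text
pics
{'clock': 0.0, 'joint_positions': array([-1.36221055e+00,  3.26922913e-01, -1.93569307e-01,  1.05199534e+00,
        3.14835521e-05,  1.43657977e+00]), 'joint_velocities': array([ 0.00028466, -0.00146719,  0.0002719 ,  0.00019096,  0.00028096,
       -0.00084308]), 'tau': array([-9.19879276e-04, -4.43398297e+01,  2.62441528e+01,  1.55427586e-02,
       -1.87748765e-04, -4.18677018e-06]), 'position': array([ 184.76267319, -517.43348341,  230.5187803 ]), 'tool_rot': array([-3.13992084e+00, -2.57511465e-04,  3.42802099e-01]), 'ft_force': array([ 0.19824037, -0.35492522,  0.24391573]), 'ft_torque': array([-0.00318682,  0.01118466,  0.03550159]), 'opening': 85.27290949523385}
18.700000000000003
top {'vfov': 49.590563434811976, 'cx': 251.26655780889672, 'cy': 191.98733503177542, 'cam_to_world': array([[ 1.69909224e-02, -9.82343533e-01,  1.86312889e-01,
         4.46317073e+02],
       [-9.99099198e-01, -2.39277108e-02, -3.50465020e-02,
         5.79608025e+01],
       [ 3.88857455e-02, -1.85549585e-01, -9.81865189e-01,
         9.47657003e+02],
       [ 0.00000000e+00,  0.00000000e+00
[... 222 characters left out ...]
1981e+02],
       [-1.53419125e-01, -7.23811553e-01,  6.72725358e-01,
        -6.18251515e+02],
       [ 5.88170132e-03, -6.81441858e-01, -7.31848618e-01,
         7.57972466e+02],
       [ 0.00000000e+00,  0.00000000e+00,  0.00000000e+00,
         1.00000000e+00]])}
{'vfov': 59.17764571233977, 'cx': 249.5843013960532, 'cy': 193.62627870986188, 'hand_eye': array([[-1.22798005e-03, -9.52375726e-01, -3.04924529e-01,
         7.81336388e+01],
       [ 9.99998166e-01, -7.21306860e-04, -1.77428381e-03,
        -3.05326913e-01],
       [ 1.46984067e-03, -3.04926149e-01,  9.52374865e-01,
        -1.42329371e+02],
       [ 0.00000000e+00,  0.00000000e+00,  0.00000000e+00,
         1.00000000e+00]])}
```

View pics/top0.png

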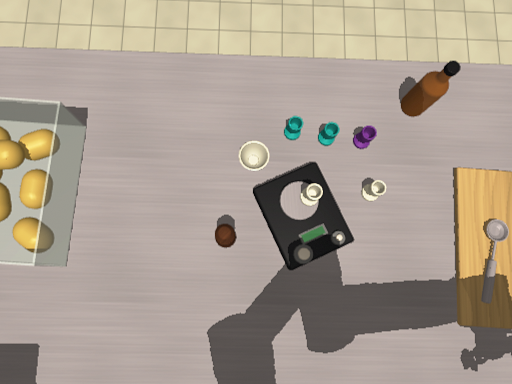

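View pics/side0.png

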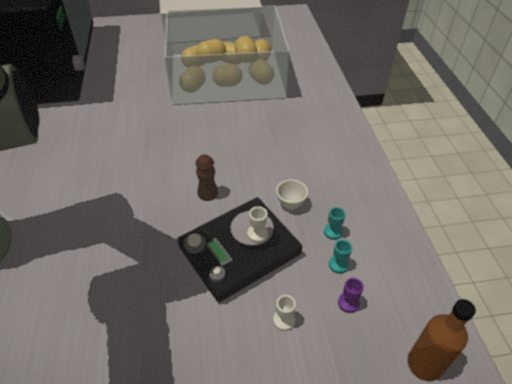

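```bash
cat > h.py <<'E'
import numpy as np,cv2
from cell import *
from scipy.spatial.transform import Rotation as R
def T(n,st=None):
    p=camera_params(n)
    if n!="wrist": return p,p["cam_to_world"]
    M=np.eye(4);M[:3,:3]=R.from_euler("xyz",st["tool_rot"]).as_matrix();M[:3,3]=st["position"]
    return p,M@p["hand_eye"]
def pix2w(n,uv,z,st=None):
    p,M=T(n,st);f=192/np.tan(np.radians(p["vfov"]/2))
    d=M[:3,:3]@np.array([(uv[0]-p["cx"])/f,(uv[1]-p["cy"])/f,1.]);o=M[:3,3]
    return o+d*(z-o[2])/d[2]
def w2pix(n,P,st=None):
    p,M=T(n,st);f=192/np.tan(np.radians(p["vfov"]/2))
    q=np.linalg.inv(M)@np.append(P,1.);return f*q[:2]/q[2]+[p["cx"],p["cy"]]
def tool(st,P):  # world point -> tool axes cm
    return R.from_euler("xyz",st["tool_rot"]).as_matrix().T@(np.array(P)-st["position"])/10
E
python3 - <<'E'
from h import *
np.set_printoptions(precision=1,suppress=True)
for k,uv,z in [("c1",(254,190),40),("c2",(315,163),40),("c3",(353,240),40),("c4",(291,269),40),("pan",(299,201),62),("foot",(311,198),67),("tare",(304,254),45),("pow",(339,237),45),("mill",(226,235),60),("spare",(371,194),5),("ram",(254,156),30)]:
    print("top",k,pix2w("top",uv,z))
for k,uv,z in [("pan",(252,229),62),("foot",(259,231),67),("tare",(195,242),45),("pow",(218,273),45),("mill",(207,194),10),("spare",(285,320),5)]:
    print("side",k,pix2w("side",uv,z))
E
```

```text
top c1 [623.2  19.5  40. ]
top c2 [ 689.  -117.9   40. ]
top c3 [ 516.6 -199.9   40. ]
top c4 [451.6 -63.1  40. ]
top pan [597.  -77.7  62. ]
top foot [ 603.3 -103.1   67. ]
top tare [484.  -90.6  45. ]
top pow [ 522.2 -167.8   45. ]
top mill [520.3  78.5  60. ]
top spare [ 627.2 -255.4    5. ]
top ram [704.3  20.4  30. ]
side pan [600.5 -84.6  62. ]
side foot [612.6 -95.3  67. ]
side tare [487.2 -86.6  45. ]
side pow [ 524.6 -163.8   45. ]
side mill [521.4  69.   10. ]
side spare [ 634.9 -254.8    5. ]
```

Emit:
step_arm([
  [0,0,-0.17,5.4,-2.3,0,255],
  [0,0,-0.34,10.8,-4.6,0,255],
  [0,0,-0.51,16.2,-6.9,0,255],
  [0,0,-0.68,21.6,-9.2,0,255],
  [0,0,-0.85,27,-11.5,0,255],
])

```text
clock: 0.72
position: [401.4, -316.9, 230.6]
tool_rot: [-3.14, -0.001, 1.198]
ft_force: [0.1, -1.8, -0.9]
opening: 0.5
```

Run:
```python
from h import *
s=get_state();print(s["clock"],s["position"],s["tool_rot"],s["joint_positions"],tool(s,[620,-120,200]),s["opening"])
```

```text
0.725 [ 401.43525372 -316.87281975  230.60785244] [-3.14049530e+00 -1.42222762e-03  1.19811608e+00] [-8.13116369e-01  2.56693962e-01 -2.91014708e-01  1.02468663e+00
  8.18657623e-04  1.13035877e+00] [26.28969092 13.19112872  3.0837048 ] 0.47658985947947785
```

Emit:
step_arm([
  [0,0,-0.17,5.2,2.6,0.6,255],
  [0,0,-0.34,10.4,5.2,1.2,255],
  [0,0,-0.51,15.6,7.8,1.8,255],
  [0,0,-0.68,20.8,10.4,2.4,255],
  [0,0,-0.85,26.3,13.2,3.1,255],
])

```text
clock: 1.35
position: [621.1, -118.5, 199.3]
tool_rot: [-3.141, -0.002, 2.054]
ft_force: [-0.3, -0.8, 0.1]
opening: -0.5
```

Emit:
step_arm([
  [0,0,0,0,0,0,255],
  [0,0,0,0,0,0,255],
])

```text
clock: 1.6
position: [620.5, -118.2, 198.5]
tool_rot: [-3.14, -0.003, 2.054]
ft_force: [0.4, -0.8, -0.4]
opening: 0.1
```

Run:
```python
from h import *
s=get_state();print(s["clock"],s["position"],s["tool_rot"],s["ft_force"])
cv2.imwrite("pics/w1.png",read_camera("wrist")[:,:,::-1])
import pickle;pickle.dump(s,open("s1.pkl","wb"))
for P in ([597,-79,62],[608,-99,62]): print(w2pix("wrist",P,s))
```

```text
1.6 [ 620.52737192 -118.20064591  198.51068161] [-3.13983627e+00 -2.78620802e-03  2.05362690e+00] [ 0.41597936 -0.75698891 -0.43552071]
[246.52075943 128.52315324]
[247.17475561 156.13182207]
```

View pics/w1.png

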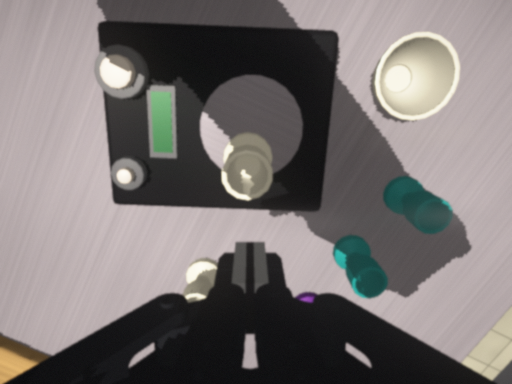

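```bash
cat >> h.py <<'E'
def circ(n,c,r,z,st,N=120):
    a=np.linspace(0,2*np.pi,N,endpoint=False)
    return np.array([w2pix(n,[c[0]+r*np.cos(t),c[1]+r*np.sin(t),z],st) for t in a])
def fit(im,n,c0,r,z,st,sgn,skip=None,half=8):
    """centre of circle (radius r, height z) by max radial gradient; sgn=+1 inside brighter"""
    from scipy.optimize import least_squares
    g=cv2.GaussianBlur(cv2.cvtColor(im,cv2.COLOR_RGB2GRAY),(0,0),1).astype(np.float32); c=np.array(c0,float)
    for it in range(3):
        P=[];h=half if it==0 else 4
        for t in np.linspace(0,2*np.pi,90,endpoint=False):
            rr=np.arange(r-h,r+h,.25); uv=np.array([w2pix(n,[c[0]+q*np.cos(t),c[1]+q*np.sin(t),z],st) for q in rr],np.float32)
            if skip is not None and any(skip(u) for u in uv): continue
            d=-sgn*np.gradient(cv2.remap(g,uv[:,:1],uv[:,1:],cv2.INTER_LINEAR).ravel()); k=d.argmax()
            if d[k]>1.5: P.append(c+rr[k]*np.array([np.cos(t),np.sin(t)]))
        P=np.array(P); s=least_squares(lambda x:np.hypot(*(P-x).T)-r,c,loss="soft_l1",f_scale=.5); c=s.x
    e=np.hypot(*(P-c).T)-r
    return c,len(P),np.median(abs(e))
E
python3 - <<'E'
from h import *
import pickle
s=pickle.load(open("s1.pkl","rb"));im=cv2.imread("pics/w1.png")[:,:,::-1].copy()
sk=lambda u:u[1]>138 and 212<u[0]<282
cp=fit(im,"wrist",pix2w("wrist",(251,127),62,s)[:2],42,62,s,1,sk);print("pan",cp)
cr=fit(im,"wrist",pix2w("wrist",(246.5,175),128,s)[:2],17,128,s,1,lambda u:u[1]<172,4);print("rim",cr)
cf=fit(im,"wrist",cr[0],20,72,s,1,lambda u:u[1]>150,5);print("foot",cf)
big=cv2.resize(im,None,fx=5,fy=5,interpolation=cv2.INTER_CUBIC)
for c,r,z,col in((cp[0],42,62,(255,0,0)),(cr[0],17,128,(0,255,0)),(cr[0],20,72,(0,255,0)),(cf[0],20,72,(0,0,255))):
    cv2.polylines(big,[((circ("wrist",c,r,z,s)+.5)*5-.5).astype(int)],True,col,1)
cv2.imwrite("pics/w1o.png",big[350:1020,960:1560,::-1][:600])
E
```

```text
Traceback (most recent call last):
  File "h.py", line 28, in fit
    rr=np.arange(r-h,r+h,.25); uv=np.array([w2pix(n,[c[0]+q*np.cos(t),c[1]+q*np.sin(t),z],st) for q in rr],np.float32)
                                            ~~~~~^^^^^^^^^^^^^^^^^^^^^^^^^^^^^^^^^^^^^^^^^^^^
  File "h.py", line 14, in w2pix
    p,M=T(n,st);f=192/np.tan(np.radians(p["vfov"]/2))
        ~^^^^^^
  File "h.py", line 5, in T
    p=camera_params(n)
ValueError: time passes only in moves, steps and waits
```

```bash
sed -i 's/^def T(n,st=None):/from functools import lru_cache\ncp_=lru_cache(None)(camera_params)\ndef T(n,st=None):/; s/    p=camera_params(n)/    p=cp_(n)/' h.py
cat > m1.py <<'E'
from h import *
import pickle
s=pickle.load(open("s1.pkl","rb"));im=cv2.imread("pics/w1.png")[:,:,::-1].copy()
sk=lambda u:u[1]>138 and 212<u[0]<282
cp=fit(im,"wrist",pix2w("wrist",(251,127),62,s)[:2],42,62,s,1,sk);print("pan",cp)
cr=fit(im,"wrist",pix2w("wrist",(246.5,175),128,s)[:2],17,128,s,1,lambda u:u[1]<172,4);print("rim",cr)
cf=fit(im,"wrist",cr[0],20,72,s,1,lambda u:u[1]>150,5);print("foot",cf)
big=cv2.resize(im,None,fx=5,fy=5,interpolation=cv2.INTER_CUBIC)
for c,r,z,col in((cp[0],42,62,(255,0,0)),(cr[0],17,128,(0,255,0)),(cr[0],20,72,(0,255,0)),(cf[0],20,72,(0,0,255))):
    cv2.polylines(big,[((circ("wrist",c,r,z,s)+.5)*5-.5).astype(int)],True,col,1)
cv2.imwrite("pics/w1o.png",big[350:1020,960:1560,::-1])
E
python3 m1.py
```

```text
pan (array([600.29446973, -77.58544371]), 64, np.float64(0.21746120512712608))
rim (array([607.66175132, -98.20719771]), 48, np.float64(0.012915933264629587))
foot (array([607.9863078 , -98.25636667]), 31, np.float64(0.2799241242187911))
```

View pics/w1o.png

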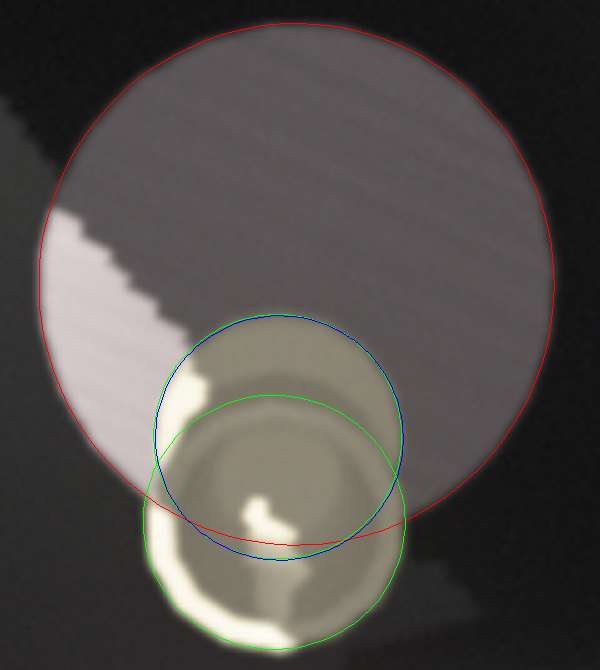

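```bash
cat >> h.py <<'E'
def plan(st,P,d,tilt):
    """row turn+shift to TCP point P, tool x heading along d (horizontal), leaning back by tilt"""
    d=np.append(np.array(d)/np.hypot(*d),0);z=np.array([0,0,-1.])
    A=np.stack([d,np.cross(z,d),z],1)@R.from_euler("y",tilt).as_matrix()
    T0=R.from_euler("xyz",st["tool_rot"])
    return np.round(np.r_[(T0.inv()*R.from_matrix(A)).as_rotvec(),tool(st,P)],3)
E
python3 - <<'E'
from h import *
s=get_state();d=np.array([600.3-607.9,-77.6+98.25]);u=d/np.hypot(*d)
for b,z in((45,120),(45,65.5)): print(b,z,plan(s,[*(np.array([607.9,-98.25])-b*u),z],d,.25))
E
```

```text
45 120 [-0.018  0.247  0.128 -2.075 -0.709  7.889]
45 65.5 [-0.018  0.247  0.128 -2.088 -0.701 13.339]
```

Emit:
step_arm([
  [-0.009,0.12,0.064,-1.0,-0.35,3.0,255],
  [-0.018,0.247,0.128,-2.08,-0.7,6.0,255],
  [-0.018,0.247,0.128,-2.08,-0.7,9.0,255],
  [-0.018,0.247,0.128,-2.08,-0.7,11.5,255],
  [-0.018,0.247,0.128,-2.08,-0.7,13.2,255],
])

```text
clock: 2.28
position: [622.1, -141.8, 66.0]
tool_rot: [-3.141, -0.25, 1.92]
ft_force: [-0.6, 0.3, 0.1]
opening: 0.1
```

Emit:
step_arm([
  [0,0,0,0,0,0,255],
  [0,0,0,0,0,0,255],
])

```text
clock: 2.52
position: [622.5, -142.4, 67.2]
tool_rot: [3.141, -0.249, 1.92]
ft_force: [0.2, 0.6, -0.4]
opening: 0.0
```

Run:
```python
from h import *
np.set_printoptions(precision=3,suppress=True)
s=get_state();d=np.array([600.3-607.9,-77.6+98.25]);u=d/np.hypot(*d)
print(s["clock"],s["position"],s["tool_rot"],s["ft_force"])
c=np.array([607.9,-98.25])
for b,z in((45,65.5),(31,65.5),(12,65.5)): print(b,z,plan(s,[*(c-b*u),z],d,.25))
w=read_camera("wrist");t=read_camera("side")
a=np.hstack([w[100:384,100:400],cv2.resize(t[170:320,170:330],None,fx=3,fy=3,interpolation=cv2.INTER_CUBIC)[83:83+284]])
cv2.imwrite("pics/w2.png",a[:,:,::-1]);cv2.imwrite("pics/w2full.png",w[:,:,::-1]);print(a.shape)
```

```text
2.525 [ 622.503 -142.419   67.185] [ 3.141 -0.249  1.92 ] [ 0.18   0.606 -0.449]
45 65.5 [ 0.001  0.001 -0.003  0.104  0.155  0.2  ]
31 65.5 [ 0.001  0.001 -0.003  1.46   0.15   0.546]
12 65.5 [ 0.001  0.001 -0.003  3.302  0.143  1.015]
(284, 780, 3)
```

View pics/w2.png

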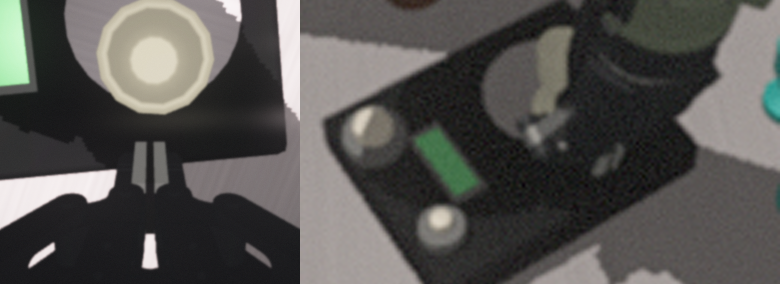

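Emit:
step_arm([
  [0,0,0,0.45,0.15,0.29,255],
  [0,0,0,0.8,0.15,0.38,255],
  [0,0,0,1.05,0.15,0.44,255],
  [0,0,0,1.25,0.15,0.49,255],
  [0,0,0,1.45,0.15,0.54,255],
])

```text
clock: 3.25
position: [619.0, -127.1, 65.7]
tool_rot: [3.141, -0.249, 1.921]
ft_force: [0.2, -0.7, 0.1]
opening: 0.3
```

```bash
cat > go.py <<'E'
from h import *
import sys
np.set_printoptions(precision=3,suppress=True)
s=get_state();d=np.array([600.3-607.9,-77.6+98.25]);u=d/np.hypot(*d);c=np.array([607.9,-98.25])
print(s["clock"],s["position"],s["tool_rot"],s["ft_force"],"along",u@(c-s["position"][:2]))
for b in map(float,sys.argv[1:]): print(b,plan(s,[*(c-b*u),65.5],d,.25))
E
python3 go.py 28 20 10
```

```text
3.25 [ 619.    -127.115   65.744] [ 3.141 -0.249  1.921] [ 0.221 -0.732  0.12 ] along 30.92223829943366
28.0 [ 0.002  0.001 -0.003  0.277 -0.046  0.096]
20.0 [ 0.002  0.001 -0.003  1.052 -0.048  0.293]
10.0 [ 0.002  0.001 -0.003  2.022 -0.051  0.539]
```

Emit:
step_arm([
  [0,0,0,0.2,-0.02,0.08,255],
  [0,0,0,0.4,-0.04,0.13,255],
  [0,0,0,0.6,-0.05,0.18,255],
  [0,0,0,0.8,-0.05,0.23,255],
  [0,0,0,1.0,-0.05,0.28,255],
])

```text
clock: 3.88
position: [615.0, -117.5, 65.6]
tool_rot: [3.141, -0.249, 1.921]
ft_force: [0.1, -0.7, 1.1]
opening: -0.1
```

```bash
python3 go.py 20 15 12 10
cat > look.py <<'E'
from h import *
import sys,pickle
name=sys.argv[1];s=get_state();im=read_camera("wrist");cv2.imwrite(f"pics/{name}.png",im[:,:,::-1]);pickle.dump(s,open(name+".pkl","wb"))
d=s["position"][:2];pan=np.array([600.3,-77.6])
tip=w2pix("wrist",s["position"],s)
ok=lambda u:not(0<=u[0]<512 and 0<=u[1]<384)
c0=np.array(eval(sys.argv[2]),float)
cr=fit(im,"wrist",c0,17,128,s,1,lambda u:ok(u) or u[1]>tip[1]-10,8);print("rim",cr)
cp=fit(im,"wrist",pan,42,62,s,1,lambda u:ok(u) or min(np.hypot(*(u-w2pix("wrist",[*cr[0],z],s)))-r for z,r in((128,80),(70,60)))<0,5)
print("pan",cp,"off rim-pan",cr[0]-pan, cr[0]-cp[0])
big=cv2.resize(im,None,fx=2,fy=2)
for c,r,z,col in((cp[0],42,62,(255,0,0)),(cr[0],17,128,(0,255,0)),(cr[0],20,72,(0,255,0))):
    cv2.polylines(big,[((circ("wrist",c,r,z,s)+.5)*2-.5).astype(int)],True,col,1)
cv2.imwrite(f"pics/{name}o.png",big[:600,112:912,::-1])
E
python3 look.py w3 "[604.5,-89]"
```

```text
3.875 [ 615.012 -117.479   65.555] [ 3.141 -0.249  1.921] [ 0.075 -0.722  1.136] along 20.502000000036457
20.0 [ 0.002  0.001 -0.003  0.047 -0.003  0.018]
15.0 [ 0.002  0.001 -0.003  0.532 -0.005  0.141]
12.0 [ 0.002  0.001 -0.003  0.823 -0.006  0.215]
10.0 [ 0.002  0.001 -0.003  1.017 -0.006  0.264]
rim (array([604.55841399, -90.29959602]), 60, np.float64(0.24619552027691327))
pan (array([600.49782055, -77.78371693]), 53, np.float64(0.17102468546969618)) off rim-pan [  4.25841399 -12.69959602] [  4.06059344 -12.5158791 ]
```

View pics/w3o.png

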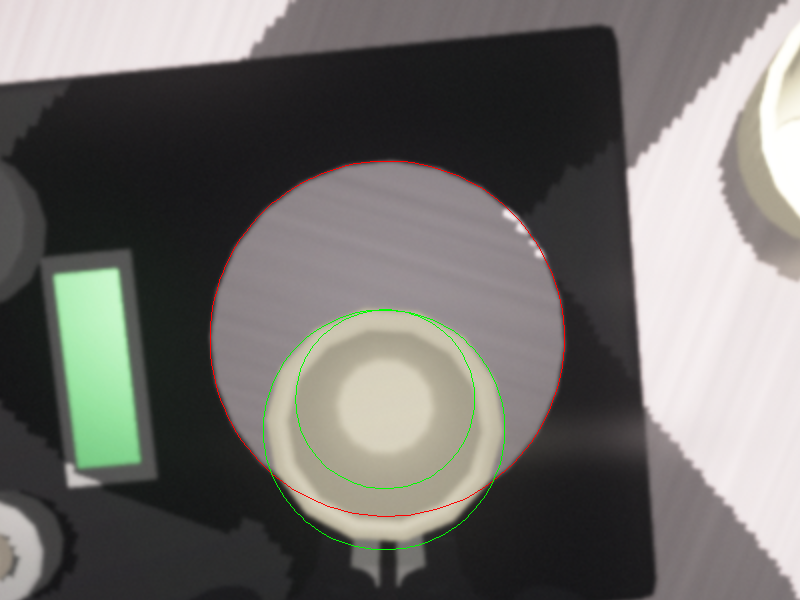

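Emit:
step_arm([
  [0,0,0,0.22,0,0.06,255],
  [0,0,0,0.44,0,0.115,255],
  [0,0,0,0.66,0,0.17,255],
  [0,0,0,0.88,0,0.23,255],
  [0,0,0,1.1,0,0.285,255],
])

```text
clock: 4.55
position: [610.9, -106.4, 65.5]
tool_rot: [3.141, -0.249, 1.921]
ft_force: [0.1, -2.1, 0.6]
opening: -0.3
```

Emit:
step_arm([
  [0,0,0,0,0,0,255],
])

```text
clock: 4.68
position: [610.8, -106.0, 65.5]
tool_rot: [3.141, -0.249, 1.921]
ft_force: [-0.1, -1.0, -0.2]
opening: 0.3
```

```bash
python3 go.py 9; python3 look.py w4 "[601,-79.5]"
```

```text
4.675 [ 610.789 -106.043   65.477] [ 3.141 -0.249  1.921] [-0.058 -1.003 -0.172] along 8.310618820851296
9.0 [ 0.002  0.001 -0.002 -0.066 -0.002 -0.019]
rim (array([600.00160035, -78.8686164 ]), 60, np.float64(0.2687521218962594))
pan (array([600.41696834, -77.86127063]), 48, np.float64(0.041029463361777374)) off rim-pan [-0.29839965 -1.2686164 ] [-0.41536798 -1.00734578]
```

Emit:
step_arm([
  [0,0,0,-0.48,0,-0.12,255],
  [0,0,0,-1.45,0,-0.37,255],
  [0,0,0,-2.9,0,-0.74,255],
  [0,0,0,-1.9,0,-4.6,255],
  [0,0,0,-0.7,0,-9.5,255],
])

```text
clock: 5.35
position: [620.4, -135.5, 155.3]
tool_rot: [-3.14, -0.251, 1.919]
ft_force: [0.6, 0.1, -1.0]
opening: -0.1
```

Emit:
step_arm([
  [0,-0.125,0,0,0,-1,255],
  [0,-0.25,0,0,0,-2,255],
  [0,-0.25,0,0,0,-2,255],
  [0,-0.25,0,0,0,-2,255],
])

```text
clock: 5.85
position: [622.0, -140.8, 174.3]
tool_rot: [-3.139, -0.003, 1.919]
ft_force: [-0.1, -0.3, 0.7]
opening: -0.0
```

```bash
python3 go.py; python3 look.py w5 "[600.3,-78.5]"
```

```text
5.85 [ 622.049 -140.753  174.33 ] [-3.139 -0.003  1.919] [-0.076 -0.284  0.746] along 44.77380726814102
rim (array([599.53960264, -77.56190344]), 90, np.float64(0.26984104745409354))Traceback (most recent call last):
  File "look.py", line 9, in <module>
    cp=fit(im,"wrist",pan,42,62,s,1,lambda u:ok(u) or min(np.hypot(*(u-w2pix("wrist",[*cr[0],z],s)))-r for z,r in((128,80),(70,60)))<0,5)
  File "h.py", line 34, in fit
    P=np.array(P); s=least_squares(lambda x:np.hypot(*(P-x).T)-r,c,loss="soft_l1",f_scale=.5); c=s.x
                     ~~~~~~~~~~~~~^^^^^^^^^^^^^^^^^^^^^^^^^^^^^^^^^^^^^^^^^^^^^^^^^^^^^^^^^^^
    return func(*args, **kwargs)
    vector_fun = VectorFunction(
        fun_wrapped,
    ...<6 lines>...
        workers=workers
    )
    self._update_fun()
    ~~~~~~~~~~~~~~~~^^
    self.f = self.fun_wrapped(xp_copy(self.x))
             ~~~~~~~~~~~~~~~~^^^^^^^^^^^^^^^^^
    return np.atleast_1d(self.fun(x))
                         ~~~~~~~~^^^
    return self.f(x, *self.args, **self.kwargs)
           ~~~~~~^^^^^^^^^^^^^^^^^^^^^^^^^^^^^^
  File "h.py", line 34, in <lambda>
    P=np.array(P); s=least_squares(lambda x:np.hypot(*(P-x).T)-r,c,loss="soft_l1",f_scale=.5); c=s.x
                                                       ~^~
ValueError: operands could not be broadcast together with shapes (0,) (2,)
```

Run:
```python
from h import *
import pickle
np.set_printoptions(precision=2,suppress=True)
s=pickle.load(open("w5.pkl","rb"));im=cv2.imread("pics/w5.png")[:,:,::-1].copy();n="wrist"
cr=fit(im,n,[599.5,-77.6],17,128,s,1,None,4)
rc=w2pix(n,[*cr[0],128],s);rad=circ(n,cr[0],17,128,s);rad=np.hypot(*(rad-rc).T).max()
cp=fit(im,n,[600.4,-77.7],42,62,s,1,lambda u:np.hypot(*(u-rc))<rad+4 or u[1]>370,5)
cf=fit(im,n,cr[0],20,72,s,1,lambda u:np.hypot(*(u-rc))<rad+4,5)
print("rim",cr,"pan",cp,"foot",cf)
big=cv2.resize(im,None,fx=1.5,fy=1.5)
psi=np.radians(25.5)
rot=lambda x,y:cp[0]+np.array([[np.cos(psi),-np.sin(psi)],[np.sin(psi),np.cos(psi)]])@[x-30,y]
print("tare,pow pred",rot(-78,40),rot(-78,-45),w2pix(n,[*rot(-78,40),46],s))
for c,r,z,col in((cp[0],42,62,(255,0,0)),(cr[0],17,128,(0,255,0)),(cf[0],20,72,(0,0,255)),(rot(-78,40),13,46,(255,0,255)),(rot(-78,-45),7,46,(255,0,255))):
    cv2.polylines(big,[((circ(n,c,r,z,s)+.5)*1.5-.5).astype(int)],True,col,1)
cv2.imwrite("pics/w5o.png",big[:,:,::-1])
```

```text
Traceback (most recent call last):
  File "h.py", line 34, in fit
    P=np.array(P); s=least_squares(lambda x:np.hypot(*(P-x).T)-r,c,loss="soft_l1",f_scale=.5); c=s.x
                     ~~~~~~~~~~~~~^^^^^^^^^^^^^^^^^^^^^^^^^^^^^^^^^^^^^^^^^^^^^^^^^^^^^^^^^^^
  File "h.py", line 34, in <lambda>
    P=np.array(P); s=least_squares(lambda x:np.hypot(*(P-x).T)-r,c,loss="soft_l1",f_scale=.5); c=s.x
                                                       ~^~
ValueError: operands could not be broadcast together with shapes (0,) (2,)
```

```bash
cat > m5.py <<'E'
from h import *
import pickle
np.set_printoptions(precision=2,suppress=True)
s=pickle.load(open("w5.pkl","rb"));im=cv2.imread("pics/w5.png")[:,:,::-1].copy();n="wrist"
cr=fit(im,n,[599.5,-77.6],17,128,s,1,None,4)
rc=w2pix(n,[*cr[0],128],s);rad=circ(n,cr[0],17,128,s);rad=np.hypot(*(rad-rc).T).max()
cp=fit(im,n,[600.4,-77.7],42,62,s,1,lambda u:np.hypot(*(u-rc))<rad+4 or u[1]>370,5)
print("rim",cr,"pan",cp)
big=cv2.resize(im,None,fx=1.5,fy=1.5)
psi=np.radians(25.5)
rot=lambda x,y:cp[0]+np.array([[np.cos(psi),-np.sin(psi)],[np.sin(psi),np.cos(psi)]])@[x-30,y]
print("tare,pow pred",rot(-78,40),rot(-78,-45),w2pix(n,[*rot(-78,40),46],s))
for c,r,z,col in((cp[0],42,62,(255,0,0)),(cr[0],17,128,(0,255,0)),(cr[0],20,72,(0,0,255)),(rot(-78,40),13,46,(255,0,255)),(rot(-78,-45),7,46,(255,0,255))):
    cv2.polylines(big,[((circ(n,c,r,z,s)+.5)*1.5-.5).astype(int)],True,col,1)
cv2.imwrite("pics/w5o.png",big[:,:,::-1])
E
python3 m5.py
```

```text
rim (array([599.51, -77.58]), 90, np.float64(0.2566963135555831)) pan (array([600.28, -77.59]), 90, np.float64(0.21241490056024048))
tare,pow pred [485.58 -87.98] [ 522.17 -164.7 ] [102.61  61.76]
```

View pics/w5o.png

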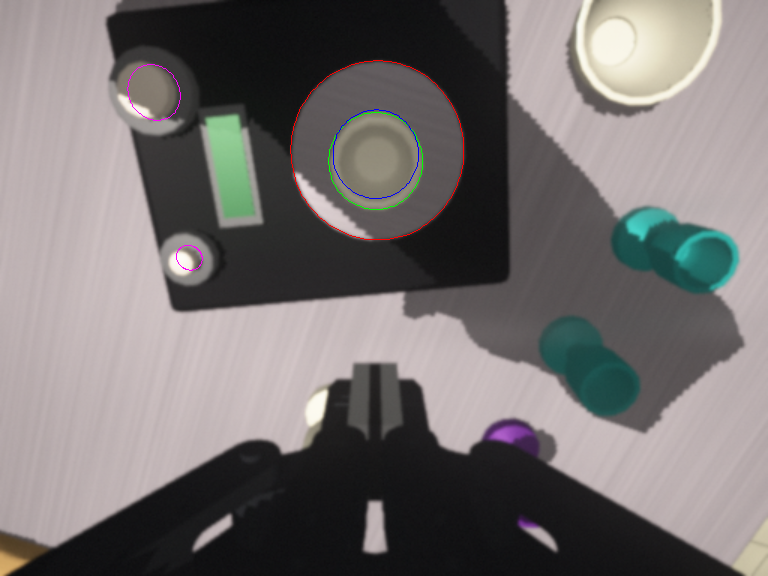

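Run:
```python
import cv2,numpy as np
def c(f,u,v,h,k): 
    i=cv2.imread(f);return cv2.resize(i[v-h:v+h,u-h:u+h],(390,390),interpolation=cv2.INTER_CUBIC)
a=[c("pics/w1.png",122,70,35,1),c("pics/w5.png",102,62,35,1)]
cv2.imwrite("pics/m.png",cv2.resize(np.hstack(a),(780,390)))
```

```text
(no output)
```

View pics/m.png

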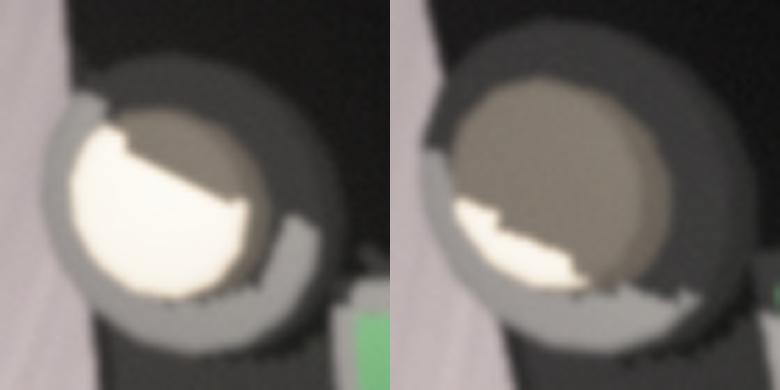

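Run:
```python
from h import *
import pickle
from scipy.optimize import least_squares
np.set_printoptions(precision=2,suppress=True)
s1,s5=(pickle.load(open(f,"rb")) for f in("s1.pkl","w5.pkl"))
O=[("wrist",(115.7,71.4),s1),("wrist",(95.2,59.8),s5)]
r=least_squares(lambda P:np.concatenate([w2pix(n,P,s)-uv for n,uv,s in O]),[486,-88,50]);print("tri",r.x,r.fun)
for z in(45,50,55,60):
    P=pix2w("wrist",O[1][1],z,s5);q=pix2w("wrist",O[0][1],z,s1);w=circ("wrist",P,13,z,s5);v=P[:2]-[600.28,-77.59]
    print(z,P,q,"diam px",np.ptp(w,0),"dist from pan",np.hypot(*v),"(115.2)")
    print("  pow/yaw", np.degrees(np.arctan2(v[1],v[0])-np.arctan2(40,-108))%360,w2pix("top",P),w2pix("side",P))
s=get_state();print(s["clock"])
```

```text
tri [485.53 -87.56  58.88] [ 0.09 -0.05 -0.07  0.05]
45 [479.64 -88.59  45.  ] [480.6  -89.53  45.  ] diam px [34.94 37.17] dist from pan 121.14383887652268 (115.2)
  pow/yaw 25.533539954450646 [303.07 256.01] [191.19 243.27]
50 [481.77 -88.2   50.  ] [482.36 -88.84  50.  ] diam px [35.6  37.87] dist from pan 118.98167806668172 (115.2)
  pow/yaw 25.439937843521875 [303.26 254.92] [192.04 241.45]
55 [483.91 -87.81  55.  ] [484.11 -88.16  55.  ] diam px [36.28 38.59] dist from pan 116.81984655653469 (115.2)
  pow/yaw 25.342871122759902 [303.45 253.82] [192.89 239.63]
60 [486.04 -87.42  60.  ] [485.87 -87.47  60.  ] diam px [36.98 39.34] dist from pan 114.65836297247276 (115.2)
  pow/yaw 25.242144394715297 [303.64 252.71] [193.74 237.78]
5.9
```

Emit:
step_arm([
  [0,0,0,2.4,-2.7,0,255],
  [0,0,0,4.8,-5.4,0,255],
  [0,0,0,7.2,-8.2,1.0,255],
  [0,0,0,9.65,-11.0,4.0,255],
  [0,0,0,9.65,-11.0,7.4,255],
])

```text
clock: 6.52
position: [482.9, -87.3, 99.3]
tool_rot: [-3.137, -0.006, 1.918]
ft_force: [1.2, 0.1, -0.1]
opening: -0.1
```

Emit:
step_arm([
  [0,0,0,0,0,0,255],
  [0,0,0,0,0,0,255],
])

```text
clock: 6.78
position: [483.7, -88.1, 99.7]
tool_rot: [-3.137, -0.007, 1.916]
ft_force: [-0.2, -0.6, -0.5]
opening: -0.3
```

Run:
```python
from h import *
np.set_printoptions(precision=3,suppress=True)
s=get_state();print(s["clock"],s["position"],s["tool_rot"],s["ft_force"],plan(s,[485.5,-87.7,66],[-.341,.94],0))
a=[cv2.resize(read_camera(n)[y:y+128,x:x+128],(390,390),interpolation=cv2.INTER_CUBIC) for n,x,y in(("side",140,170),("top",240,180))]
cv2.imwrite("pics/m2.png",np.hstack(a)[:,:,::-1])
```

```text
6.775 [483.655 -88.099  99.653] [-3.137 -0.007  1.916] [-0.183 -0.589 -0.475] [-0.005 -0.007 -0.002 -0.047  0.204  3.364]
```

View pics/m2.png

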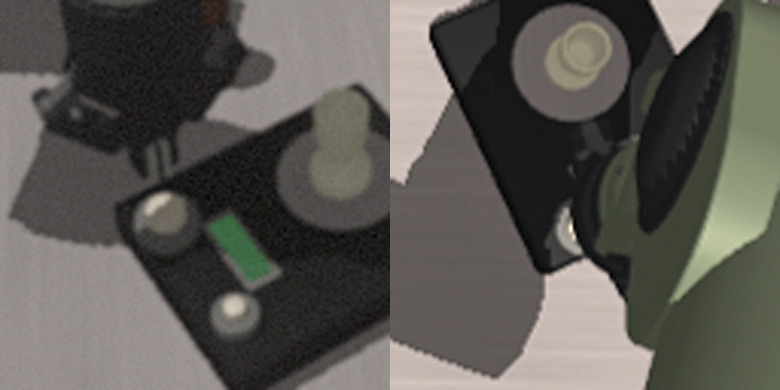

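Emit:
step_arm([
  [-0.005,-0.007,0,-0.05,0.2,1.2,255],
  [-0.005,-0.007,0,-0.05,0.2,2.4,255],
  [-0.005,-0.007,0,-0.05,0.2,3.0,255],
  [-0.005,-0.007,0,-0.05,0.2,3.4,255],
])

```text
clock: 7.38
position: [486.2, -87.8, 66.1]
tool_rot: [3.14, 0.002, 1.917]
ft_force: [0.2, -0.4, -0.3]
opening: -0.2
```

Emit:
step_arm([
  [0,0,0,0,0,0.2,255],
  [0,0,0,0,0,0.4,255],
  [0,0,0,0,0,0.6,255],
  [0,0,0,0,0,0.7,255],
])

```text
clock: 7.88
position: [486.4, -87.8, 59.1]
tool_rot: [3.14, 0.002, 1.917]
ft_force: [-0.6, -0.2, 1.2]
opening: -0.0
```

Contact is near; now pressing in small steps.

Emit:
step_arm([
  [0,0,0,0,0,0.15,255],
  [0,0,0,0,0,0.3,255],
])

```text
clock: 8.12
position: [486.4, -87.8, 56.2]
tool_rot: [3.14, 0.002, 1.917]
ft_force: [-0.8, 0.7, 2.4]
opening: -0.0
```

Emit:
step_arm([
  [0,0,0,0,0,0.1,255],
  [0,0,0,0,0,0.2,255],
])

```text
clock: 8.38
position: [486.5, -87.9, 55.6]
tool_rot: [3.139, 0.002, 1.917]
ft_force: [-6.8, 1.9, 23.6]
opening: -0.1
```

Run:
```python
from h import *
for i in range(3):
    w=read_camera("wrist"); s=get_state();print(s["clock"],s["position"],s["ft_force"])
sd=read_camera("side")
print(w2pix("wrist",s["position"],s))
a=np.hstack([cv2.resize(w[160:320,170:330],(390,390),interpolation=cv2.INTER_CUBIC),cv2.resize(sd[210:280,165:235],(390,390),interpolation=cv2.INTER_CUBIC)])
cv2.imwrite("pics/m3.png",a[:,:,::-1])
```

```text
8.425 [486.51719925 -87.84476077  55.7314422 ] [-5.35512797  2.4380294  18.12038604]
8.475 [486.51289029 -87.86660206  55.73593471] [-5.55097086  2.69540826 18.52619158]
8.525 [486.53830878 -87.84135506  55.77147171] [-4.77328791  1.60974552 17.54244017]
[249.69855992 260.43687392]
```

View pics/m3.png

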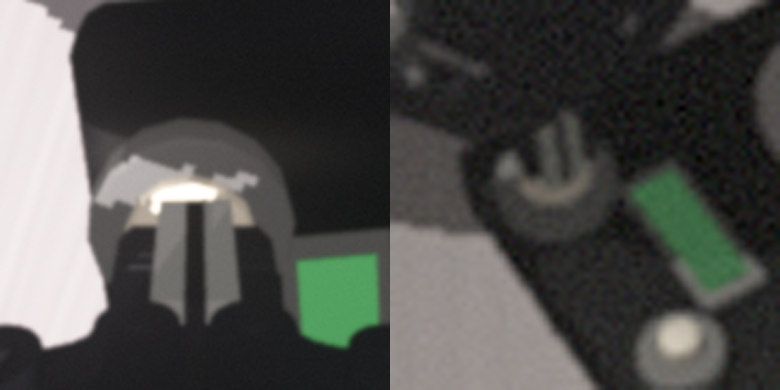

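Emit:
step_arm([
  [0,0,0,0,0,-0.2,255],
  [0,0,0,0,0,-0.6,255],
  [0,0,0,0,0,-2.0,255],
  [0,0,0,0,0,-5.0,255],
  [0,0,0,0,0,-9.0,255],
])

```text
clock: 9.2
position: [485.6, -87.5, 146.5]
tool_rot: [3.141, 0.001, 1.917]
ft_force: [0.2, -0.2, 0.4]
opening: 0.2
```

Emit:
step_arm([
  [0,0,0,-2,0,-3,255],
  [0,0,0,-5,0,-6,255],
  [0,0,0,-8,0,-8,255],
  [0,0,0,-8,0,-8,255],
  [0,0,0,-8,0,-8,255],
])

```text
clock: 9.82
position: [511.9, -162.1, 226.2]
tool_rot: [3.141, 0.0, 1.917]
ft_force: [0.3, 0.6, -0.3]
opening: -0.2
```

Run:
```python
from h import *
s=get_state();w=read_camera("wrist");sd=read_camera("side");print(s["clock"],s["position"],s["ft_force"])
np.set_printoptions(precision=2,suppress=True)
import pickle;pickle.dump(s,open("w6.pkl","wb"));cv2.imwrite("pics/w6.png",w[:,:,::-1])
P=w2pix("wrist",[485.5,-87.7,59],s);print(P,w2pix("wrist",[600.3,-77.6,62],s))
a=np.hstack([w[:, :],cv2.resize(sd[160:310,160:310],(384,384),interpolation=cv2.INTER_CUBIC)[:, :288]])
cv2.imwrite("pics/m4.png",a[:,:,::-1])
try:
    cr=fit(w,"wrist",[599.5,-77.6],17,128,s,1,lambda u:not(0<=u[0]<511 and 0<=u[1]<383),4);print("rim",cr)
    print("pan",fit(w,"wrist",[600.3,-77.6],42,62,s,1,lambda u:not(0<=u[0]<511 and 0<=u[1]<383) or np.hypot(*(u-w2pix("wrist",[*cr[0],128],s)))<28,4))
except Exception as e: print(e)
```

```text
9.825 [ 511.91432679 -162.05846805  226.19607072] [ 0.3003809   0.60396034 -0.27909273]
[249.94  85.27] [375.21 119.87]
rim (array([599.28, -77.94]), 83, np.float64(0.4487917895782978))
pan (array([599.82, -77.6 ]), 71, np.float64(0.21675862572352145))
```

View pics/m4.png

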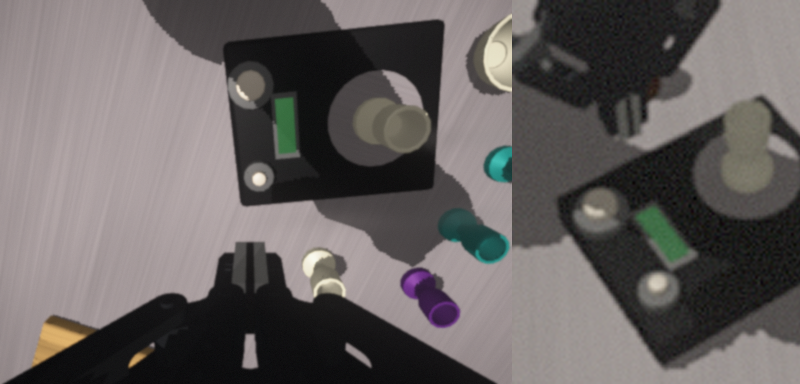

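```bash
python3 -c "
from cell import *
print(hand_in())"
```

```text
the job is handed in; nothing more can be done
None
```

I centred the cup, pressed the tare key down to its stop, released it, and handed the job in at about 9.9 s on the robot's clock.

- **Cup:** I pushed it at the foot with the shut, back-tilted fingertips in two slow strokes of about 2 cm/s, moving it 22 mm. After I backed away it measured about 0.8 mm from the pan's axis. The last picture, after the key press, gave about 0.6 mm and showed it upright.
- **Tare key:** I pressed until it came up hard against a stop at about 18–24 N, well above the 3 N spring. I then let it spring back, and it looked up again in the last views. The key's travel could not be read directly. I took it as fully down because the force rose sharply there and the fingertips were touching only the key cap. The height of that stop (55.7 mm) implies a key top about 2 mm higher than my camera estimate (58.9 mm), which is roughly the calibration error.
- **Everything else:** the small key, bystanders and look-alikes were not approached, and the last wrist force reading was near zero with the arm clear at 226 mm.

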